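# Let the night cabinet's cover down off its ratchet

### The job

Close the night cabinet: gently press down the thumb screw on the tail of the ratchet pawl, without straining it (keep the push under 20 N), until the pawl's nose is clear of the toothed wheel, and keep it clear while the drum turns itself back and its slatted cover is fully closed. Then let the pawl drop fully back between the teeth, take the hand away, and leave everything else on the shelf where it is.

Things in the scene. Friction and masses are not known exactly. Their poses are not given: they have to be found in the camera images.
- cabinet: Small grey steel cabinet, fixed: 210 x 250 mm, 196 mm high. Origin: centre of its underside; x points from front to back, y to its left end, z up. A slatted barrel cover (radius 84 mm, level axis along y, 105 mm up, over x 0) closes the front. Outside the right (-y) end are the ratchet wheel, on the cover's drum shaft, and the pawl on a post.
- drum (a joint): Turn of drum, cover and ratchet wheel, rad: 0 = cover closed on its stop; starts at about 2.05 (open), held by the pawl. A spring pulls it toward 0, a damper limits it to about 0.2 to 0.3 rad/s (about 9 s to close). The pawl, when down, catches it every 0.52 rad; below 0.4 nothing catches it before 0.
- wheel_axis (a point): Point on the drum axis in the middle plane of wheel and pawl (cabinet frame x 0, y -160, z 105 mm). The wheel has 12 saw teeth, tip radius 42 mm, root radius 37 mm, 10 mm thick.
- pawl: Dark steel pawl, a see-saw lever 12 mm wide in the wheel's plane. Origin: its pivot pin (cabinet frame x -55, y -160, z 152 mm). Its x points along the lever to the nose, level when seated (cabinet x), y along the pin, z up. The nose, at x 55 mm, rests on top of the wheel; the tail points to -x, the cabinet's front. A return spring presses the nose down. Over 20 N of push overstrains it.
- pawl_tail (a point): Point of the pawl 50 mm behind its pin (x -50, y 0, z 0 mm), under the centre of a round steel thumb screw, domed head 20 mm across. The head's top is set anywhere from 11.5 to 24.5 mm above this point; that is not measured: feel for it. Pressing it down lifts the nose: 2 N at first touch, rising about 1.7 N per mm; nose clear after about 5 mm (10 to 11 N).
- pawl_nose (a point): Lower edge of the pawl's nose. Its distance from wheel_axis is 37 to 38 mm when fully down between two teeth, 42 mm at the tooth tips; clear above that.
- remote: Bystander: a lilac plastic hearing aid remote, 110 x 42 x 16 mm, lying flat. Origin: centre of its underside.
- ramekin: Bystander: a white porcelain ramekin, 80 mm across, 42 mm high. Origin: centre of its underside.
- spectacle_case: Bystander: a silver metal spectacle case, 160 x 60 x 34 mm. Origin: centre of its underside.
- mug: Bystander: a blue mug, 80 mm across, 90 mm high. Origin: centre of its underside.
- cream_bottle: Bystander: a white plastic bottle, 50 mm across, 130 mm high. Origin: centre of its underside.
- pill_box: Bystander: a clear seven-lid pill organiser, 150 x 45 x 25 mm. Origin: centre of its underside.

How it is judged:
On the way, in this order (a step that is already met when the one before it is completed fails the run):
1. the hand presses the pawl's tail and holds its nose clear of the teeth while the cover is still open (distance between pawl_nose and wheel_axis above 0.042 m and contact force between the fingers and pawl above 3 N and value of joint drum above 0.5 rad), for 0.2 s.
2. the drum has turned back and the cover is closed (value of joint drum below 0.04 rad), for 0.2 s.
At the end, for the whole second after the job is handed in: The drum stands within 0.04 rad of closed, the pawl is let go and at rest with its nose down between two teeth (less than 39.5 mm from the drum axis) (value of joint drum below 0.04 rad and distance between pawl_nose and wheel_axis below 0.0395 m and linear speed of pawl below 0.01 m/s and contact force between the arm and pawl below 0.3 N); the robot touches nothing.
It fails at once if the pawl is pushed with more than 20 N (contact force between any of the fingers, the arm and pawl above 20 N).
It fails at once if something else on the shelf is shifted by more than 15 mm (distance of any of remote, ramekin, spectacle_case, mug, cream_bottle, pill_box from where it was at the start of the episode above 0.015 m).
It also fails if it takes over 54 s, if anything falls off the work surface, if the arm or the gripper's body presses on something with over 40 N, if the wrist force passes 120 N, or if a joint passes its speed limit or range.

### The arm

A 6-joint arm with a two-finger parallel gripper is mounted at the origin on the work surface. World frame = base frame: x ahead of the robot, y to its left, z up, the work surface at z = 0. Lengths are in m, angles in rad, forces in N, time in s.
With the tool pointing down it reaches from about 0.35 to 0.85 m from the base axis. Payload 8.1 kg.
Tool frame: the origin (TCP) lies at the very end of the fingers, on their centre line; the grasp point (between the pads) lies 19 mm behind it (grasp_offset is the distance from the TCP to the grasp point, in m); z points along the fingers, y is the direction in which the jaws open and shut (so a half turn about z gives the same grasp; the last joint's range is limited). The gripper opens to 93 mm and grips with 3 to 60 N. Pads are 15 mm wide; open, the fingers measure 128 mm over their backs; the gripper's body (75 mm by 188 mm) begins 65 mm behind the grasp point.
Start: joints at [-1.285, 0.13, 1.488, -0, 1.523, -0.085], TCP at [0.217, -0.559, 0.219] pointing down, gripper open.
Joint ranges: [-2.96, 2.96], [-0.89, 2.26], [0.02, 2.5], [-1.34, 4.48], [0, 2.73], [-2.66, 2.66]. Speed limits (rad/s): [2.39, 2.39, 2.79, 3.14, 3.14, 3.14].

### API

Orientations are given as a rotation vector (axis times angle).
In Python, from plant import read_state, read_camera, close_job, search_frame, masks_of, grasp_offset gives the robot as it stands.
- The arm moves only by the tool drive_tool, never from a script. Its argument "plan" is a list of rows, each an object with "claw": the closure, from 0 (fully open) to 1 (shut); "linear": the shift along the tool's x, y, z in cm, a list of three; "angular": the turn, a rotation vector about the tool's x, y, z in degrees, a list of three. In form: [{"claw": claw, "linear": [tx, ty, tz], "angular": [ax, ay, az]}, ...]. A call has 1 to 12 rows; each row shifts and turns the commanded pose from where the row before left it, along the tool's axes as they then stand; what a row does not reach is not made up. A row lasts 1/8 s, in which the tool goes at most 62.5 mm and 10.7 degrees, less where a joint would pass 70% of its speed; a pose out of reach is approached as far as the arm can. A call is refused whole if a number of a shift passes 6.25 or a number of a turn 10.7, either way. A call with a gripper value outside its range is refused whole. The fingers move at their own pace and stop on an object; "newtons" is the grip in N (left out, the last holds). Time passes only in rows, so rows that do not move let the fingers close. It gives the time, the measured TCP pose, the force and the opening at its end, in the units of the state.
- read_state(): the state, without advancing time (a new reading comes with each control period).
- read_camera(name): name is "scene" or "top"; returns a dict with "pixels" (384x512x3 uint8, red, green, blue), "K" (3x3 intrinsics, pixels), "D" ([k1, k2, p1, p2, k3] as OpenCV has them; the pictures are not rectified), "xyz" and "attitude" of the camera in the world. Camera axes: x right, y up, looking along -z (the intrinsics and any distortion apply to the point x, -y, -z); pixel columns grow to the right and rows downward; lengths in m; the calibration is good to about 2 mm. A picture is of the moment at which its call begins. There is no depth.
- close_job(): hands the job in, once; it reports no verdict.
Trained networks look in a picture, given as the dict that the camera call returned (one of the last four; its "shot" number tells which), for a name from the list of things; names that differ only in an ending like _2 or _b are one class to them, and where a whole thing is asked for, a point or a joint stands for the part that bears it (a point fixed in the world has none). Each returns a list of dicts, best first, with "p" (0 to 1); they miss things now and then, are a little off and sometimes report something else, mostly with a low value. They report only what shows in the picture. A call takes as long as a camera call.
- search_frame(picture, label): "at" ([x, y, z] in m, in world coordinates, good to about 4 mm: the middle of the surface that is visible of it).
- masks_of(picture, label): "mask" (384x512 bool, what is visible of it).
The state is a dict: "t": time; "q": joint angles; "dq": joint speeds; "joint_torque": joint torques, N m; "tool_pos": TCP position; "orientation": TCP orientation; "force": force on the tool from outside, world axes, zero at the start; "wrist_torque": the same for the moment, N m; "opening": finger opening in m.
Only numpy, scipy, OpenCV 4.12 (cv2) and the standard library are available. Lean on these libraries where they do the work, as an engineer would, in place of code of your own. Each camera call takes 0.05 s, during which the arm holds its last target.

## Working session

There is one attempt and no reset: what is moved stays moved. The work goes in short steps, Python scripts to look and compute and a tool call to move; the robot and the scene stay as the last step left them, time stands still between calls to the robot, and variables do not carry over. Pictures are saved under pics/ and viewed, and the job is handed in when it is done.

Besides the shell and the picture viewer there is one more tool, called after ">>>" as name(argument=value, ...) on one line, values as JSON. drive_tool: Moves the arm, as the interface text tells. Its arguments: {"type":"object","properties":{"plan":{"type":"array"},"newtons":{"type":"number"}},"required":["plan"]}

```bash
mkdir -p pics; ls; python3 - <<'E'
from plant import *
import cv2
print(read_state())
print(grasp_offset)
for n in ("scene","top"):
    c=read_camera(n)
    cv2.imwrite(f"pics/{n}0.png",c["pixels"][:,:,::-1])
    print(n,c["K"],c["D"],c["xyz"],c["attitude"])
    for l in ["cabinet","pawl","pawl_tail","pawl_nose","drum","remote","ramekin","spectacle_case","mug","cream_bottle","pill_box"]:
        print(l,[(r["at"],r["p"]) for r in search_frame(c,l)][:2])
E
```

```text
pics
{'t': 0.0, 'q': array([-1.28542182e+00,  1.31182026e-01,  1.48927920e+00,  9.12941467e-06,
        1.52300052e+00, -8.54281492e-02]), 'dq': array([ 0.00050655,  0.0001451 , -0.00111105,  0.00245093,  0.00244662,
       -0.0010172 ]), 'joint_torque': array([ 6.86650146e-04, -5.59847260e+01, -4.91764283e+01,  7.67987408e-02,
        3.58427502e-02, -1.72081386e-04]), 'tool_pos': array([ 0.21726416, -0.55866555,  0.21757504]), 'orientation': array([-3.08592447e+00, -5.78780633e-01,  2.78611919e-04]), 'force': array([-4.41087096e-01,  3.31328398e-05,  2.33530753e-01]), 'wrist_torque': array([-0.06722389, -0.04063613, -0.00080804]), 'opening': 0.0929633206814626}
0.0188
scene [[375.5514088    0.         261.70173274]
 [  0.         375.5514088  195.14123254]
 [  0.           0.           1.        ]] [-0.10919721  0.          0.          0.          0.        ] [1.25957132 0.10688778 0.57741329] [0.67291258 0.91127326 1.66111373]
cabinet [([0.6922, 0.184, 0.1301], 0.8), ([0.6699, 0.0911, 0.1348], 0.24)]
pawl [([0.6735, 0.0379, 0.1528], 0.97)]
pawl_tail [([0.6721, 0.0399, 0.154], 0.63
[... 462 characters left out ...]
3 195.10644634]
 [  0.           0.           1.        ]] [0.06053761 0.         0.         0.         0.        ] [ 0.3130826  -0.09212955  1.08563375] [ 0.1867003  -0.18927738 -1.54554312]
cabinet [([0.6111, 0.1934, 0.1587], 0.74)]
pawl [([0.6613, 0.0372, 0.159], 0.64)]
pawl_tail [([0.6627, 0.0334, 0.1601], 0.59)]
pawl_nose [([0.6603, 0.035, 0.1607], 0.61), ([0.536, -0.3847, 0.0455], 0.18)]
drum [([0.596, 0.1863, 0.1609], 0.96)]
remote [([0.483, 0.017, 0.0181], 0.94)]
ramekin [([0.6301, -0.0761, 0.0237], 0.88)]
spectacle_case [([0.3728, 0.1484, 0.0368], 0.95)]
mug [([0.5346, -0.3859, 0.0413], 0.6)]
cream_bottle [([0.6506, -0.321, 0.0861], 0.79)]
pill_box [([0.327, -0.3606, 0.0235], 0.89)]
```

```bash
python3 - <<'E'
import cv2
for n in ("scene","top"):
    im=cv2.imread(f"pics/{n}0.png"); cv2.imwrite(f"pics/{n}0b.png",cv2.resize(im,None,fx=1.5,fy=1.5,interpolation=cv2.INTER_CUBIC))
E
```

```text
(no output)
```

View pics/scene0b.png

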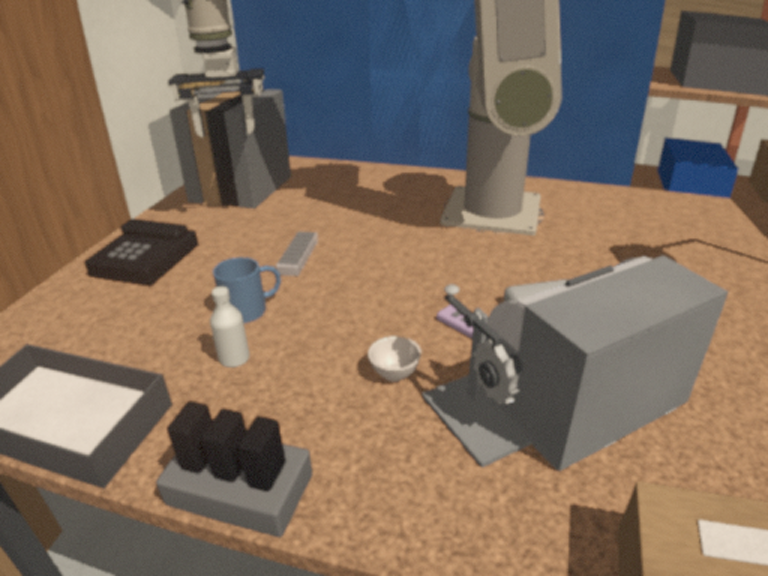

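View pics/top0b.png

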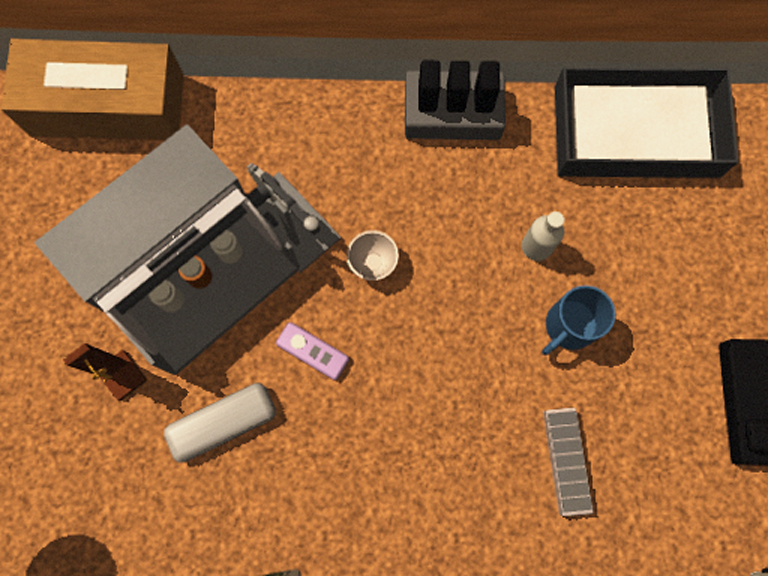

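The scene view shows the screw head at about (301,193), and the top view at about (207,149). I'll zoom in to refine these and then triangulate.

```bash
python3 - <<'E'
import cv2,numpy as np
a=cv2.imread("pics/scene0.png")[175:275,275:375]; b=cv2.imread("pics/top0.png")[95:195,150:250]
cv2.imwrite("pics/zoom0.png",np.hstack([cv2.resize(x,(400,400),interpolation=cv2.INTER_CUBIC) for x in (a,b)]))
E
```

```text
(no output)
```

View pics/zoom0.png

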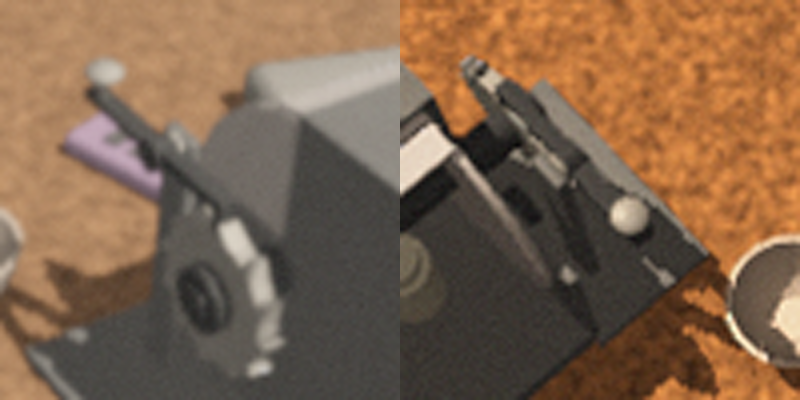

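```bash
cat > h.py <<'E'
import numpy as np,cv2,json
from scipy.spatial.transform import Rotation as R
from scipy.optimize import least_squares
CAM={"scene":([[375.5514088,0,261.70173274],[0,375.5514088,195.14123254],[0,0,1]],[-0.10919721,0,0,0,0],[1.25957132,0.10688778,0.57741329],[0.67291258,0.91127326,1.66111373]),
"top":([[474.96126093,0,256.28620654],[0,474.96126093,195.10644634],[0,0,1]],[0.06053761,0,0,0,0],[0.3130826,-0.09212955,1.08563375],[0.1867003,-0.18927738,-1.54554312])}
def proj(n,P):
    K,D,x,a=CAM[n]; P=np.atleast_2d(P)
    p=(P-x)@R.from_rotvec(a).as_matrix(); p=p*[1,-1,-1]
    return cv2.projectPoints(p,np.zeros(3),np.zeros(3),np.array(K),np.array(D))[0][:,0]
def tri(us,ut):
    r=least_squares(lambda P:np.r_[proj("scene",P)[0]-us,proj("top",P)[0]-ut],[.65,0,.15]); return r.x,r.fun
E
python3 - <<'E'
from h import *
s,f=tri((301.5,193),(207.5,148.75));print("screw",s,f)
n,f=tri((345,242),(168,110.5));print("nose",n,f)
d=n-s;print(d,np.linalg.norm(d[:2]),np.degrees(np.arctan2(d[1],d[0])))
# ray of top at nose height
E
```

```text
screw [0.63260182 0.00934856 0.16893895] [-0.16935584  0.00072424 -0.16978229  0.0259716 ]
nose [0.72721467 0.10443673 0.13830171] [-1.78826487  0.09992648 -2.1108754   0.16130886]
[ 0.09461285  0.09508817 -0.03063724] 0.13413930248406827 45.14356210946044
```

```bash
python3 - <<'E'
from h import *
obs=[("scene",(105,-125,0),(373.3,308)),("scene",(105,125,0),(460,266.7)),("scene",(105,125,196),(481.3,194.7)),
("top",(105,-125,196),(124.7,84.7)),("top",(105,125,196),(25.3,161.3))]
def W(p,c): 
    return R.from_euler("z",p[2]).apply(np.array(c)/1000)+[p[0],p[1],0]
def res(p):
    z=152+p[3]*1000
    r=[proj(n,W(p,c))[0]-u for n,c,u in obs]
    r+=[proj("scene",W(p,(-105,-160,z)))[0]-(301.5,193),proj("top",W(p,(-105,-160,z)))[0]-(207.5,148.75)]
    return np.ravel(r)
for l in ("linear","soft_l1"):
    s=least_squares(res,[.68,.1,.8,.017],loss=l)
    print(s.x,np.degrees(s.x[2]),s.fun.reshape(-1,2).round(1).tolist())
p=s.x
print("screw",W(p,(-105,-160,152+p[3]*1000)))
im=[cv2.resize(cv2.imread(f"pics/{n}0.png"),None,fx=3,fy=3,interpolation=cv2.INTER_CUBIC) for n in("scene","top")]
for i,n in enumerate(("scene","top")):
    def L(a,b,c=(0,255,0)):
        q=(proj(n,[W(p,a),W(p,b)])*3+1).astype(int);cv2.line(im[i],q[0].tolist(),q[1].tolist(),c,1)
    for x in(-105,105):
        for y in(-125,125): L((x,y,0),(x,y,196))
    for z in(0,196):
        L((-105,-125,z),(105,-125,z));L((-105,125,z),(105,125,z));L((-105,-125,z),(-105,125,z));L((105,-125,z),(105,125,z))
    L((-105,-160,152),(0,-160,152),(0,0,255))
    L((0,-165,105),(0,-125,105),(255,0,0))
    t=np.linspace(0,6.3,40)
    for k in range(39):L((42*np.cos(t[k]),-160,105+42*np.sin(t[k])),(42*np.cos(t[k+1]),-160,105+42*np.sin(t[k+1])),(255,255,0))
cv2.imwrite("pics/ov_s.png",im[0][480:1000,750:1500]);cv2.imwrite("pics/ov_t.png",im[1][200:780,0:780])
E
```

```text
[0.59559696 0.19609533 0.75783605 0.01640416] 43.42080720708128 [[-1.5, 5.2], [-3.0, 0.3], [3.0, -2.3], [0.6, -0.6], [-2.3, 2.0], [-0.7, -0.7], [0.6, 1.7]]
[0.59706029 0.19682129 0.76178882 0.01672036] 43.647284298040475 [[-0.8, 6.0], [-2.6, 0.6], [3.5, -2.0], [-0.0, -1.4], [-2.6, 1.6], [-0.5, -0.2], [0.2, 0.6]]
screw [0.63151674 0.00857211 0.16872036]
```

View pics/ov_s.png

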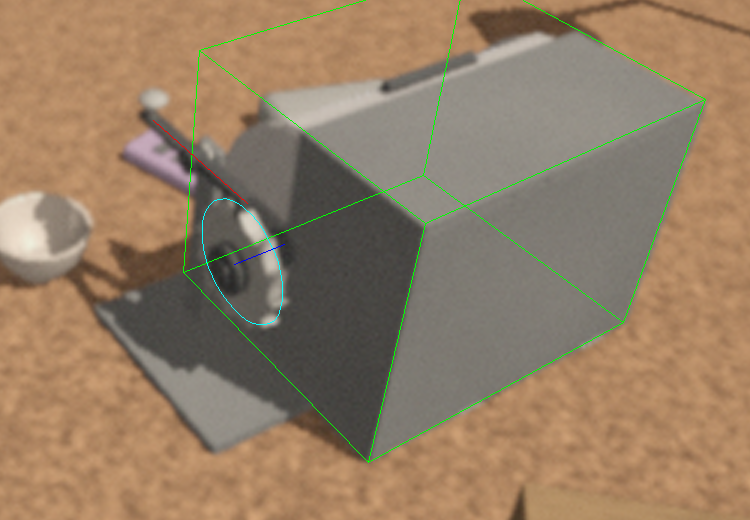

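View pics/ov_t.png

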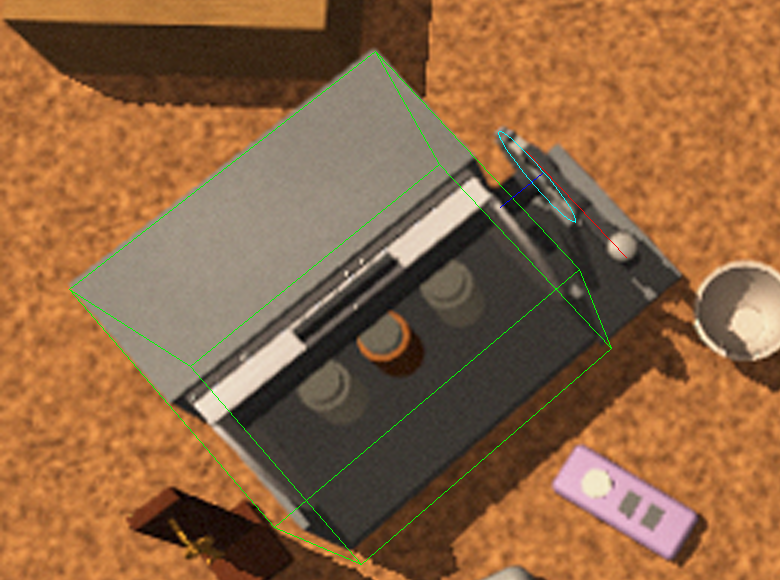

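```bash
cat > g.py <<'E'
from h import *
from plant import *
def show(goal=(0.6318,0.0088,0.21)):
    s=read_state(); M=R.from_rotvec(s["orientation"]).as_matrix()
    print("t",s["t"],"pos",s["tool_pos"].round(4),"F",s["force"].round(2),"open",round(s["opening"],4))
    print(M.round(3).tolist()); print("yaw of tool x",np.degrees(np.arctan2(M[1,0],M[0,0])), "goal in tool cm",(M.T@(np.array(goal)-s["tool_pos"])*100).round(2))
E
python3 -c "
from g import *
show(); print(read_state()['q'])"
```

```text
t 1.2 pos [ 0.2174 -0.5592  0.2186] F [ 0.44 -0.02 -0.1 ] open 0.0928
[[0.932, 0.362, 0.0], [0.362, -0.932, 0.0], [0.0, -0.0, -1.0]]
yaw of tool x 21.247492681648414 goal in tool cm [ 59.2  -37.92   0.87]
[-1.28539429e+00  1.30379813e-01  1.48820087e+00  5.35131148e-06
  1.52302181e+00 -8.54369202e-02]
```

>>> drive_tool(plan=[{"claw":1,"linear":[2.5,-1.6,0],"angular":[0,0,0]},{"claw":1,"linear":[4.5,-2.9,0],"angular":[0,0,0]},{"claw":1,"linear":[4.8,-3.1,0],"angular":[0,0,0]},{"claw":1,"linear":[4.8,-3.1,0],"angular":[0,0,0]},{"claw":1,"linear":[4.8,-3.1,0],"angular":[0,0,0]},{"claw":1,"linear":[4.8,-3.1,0],"angular":[0,0,0]},{"claw":1,"linear":[4.8,-3.1,0],"angular":[0,0,0]},{"claw":1,"linear":[4.8,-3.1,0],"angular":[0,0,0]},{"claw":1,"linear":[4.8,-3.1,0],"angular":[0,0,0]},{"claw":1,"linear":[4.8,-3.1,0],"angular":[0,0,0]},{"claw":1,"linear":[3.5,-2.2,0],"angular":[0,0,0]},{"claw":1,"linear":[2,-1.3,0],"angular":[0,0,0]}], newtons=10)

```text
t: 2.7
tool_pos: [0.5739, -0.067, 0.2186]
orientation: [-3.087, -0.582, -0.0]
force: [-0.5, 0.6, -0.7]
opening: 0.0004
```

```bash
python3 -c "
from g import *
show(); print(read_state()['q'])"
```

```text
t 2.7 pos [ 0.5739 -0.067   0.2186] F [-0.51  0.62 -0.74] open 0.0004
[[0.931, 0.364, 0.0], [0.364, -0.931, 0.0], [0.0, -0.0, -1.0]]
yaw of tool x 21.360261100495933 goal in tool cm [ 8.15 -4.95  0.86]
[-2.05035454e-01  7.07178756e-02  1.55202048e+00  2.45053210e-04
  1.51881931e+00  9.92941245e-01]
```

>>> drive_tool(plan=[{"claw":1,"linear":[3,-1.8,0],"angular":[0,0,0]},{"claw":1,"linear":[3,-1.8,0],"angular":[0,0,0]},{"claw":1,"linear":[1.5,-0.9,0],"angular":[0,0,0]},{"claw":1,"linear":[0.6,-0.4,0.5],"angular":[0,0,0]},{"claw":1,"linear":[0,0,0.5],"angular":[0,0,0]},{"claw":1,"linear":[0,0,0],"angular":[0,0,0]},{"claw":1,"linear":[0,0,0],"angular":[0,0,0]}])

```text
t: 3.58
tool_pos: [0.6304, 0.0051, 0.2087]
orientation: [3.088, 0.578, -0.0]
force: [-0.3, -0.4, 0.5]
opening: 0.0009
```

```bash
python3 -c "
from g import *
show((0.6318,0.0088,0.182))
ims=[]
for n in ('scene','top'):
    c=read_camera(n); im=c['pixels'][:,:,::-1]; u=proj(n,read_state()['tool_pos'])[0];print(n,u)
    x,y=(275,140) if n=='scene' else (150,80)
    ims.append(cv2.resize(im[y:y+130,x:x+100],(400,520),interpolation=cv2.INTER_CUBIC))
cv2.imwrite('pics/z1.png',np.hstack(ims))
"
```

```text
t 3.575 pos [0.6304 0.0051 0.2087] F [-0.27 -0.41  0.48] open 0.0009
[[0.932, 0.361, -0.0], [0.361, -0.932, -0.0], [-0.0, 0.0, -1.0]]
yaw of tool x 21.188779219169568 goal in tool cm [ 0.26 -0.29  2.67]
scene [300.29731434 174.97359022]
top [207.31967635 142.91906811]
```

View pics/z1.png

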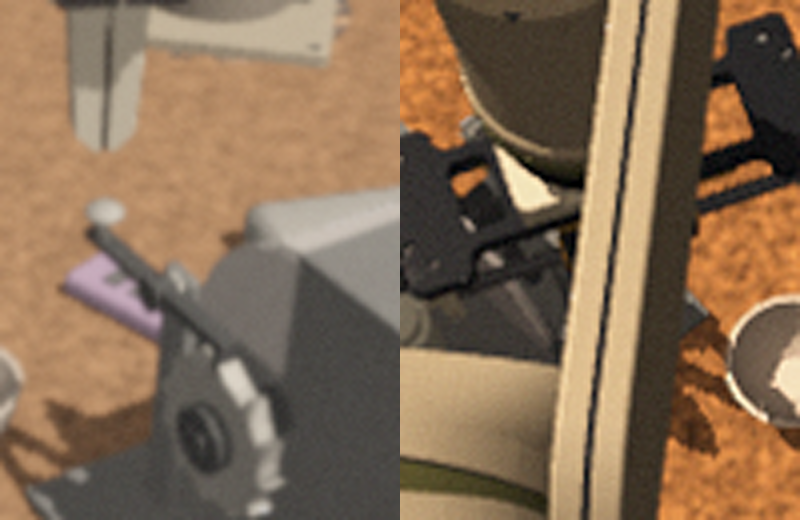

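>>> drive_tool(plan=[{"claw":1,"linear":[0.25,-0.3,0.6],"angular":[0,0,0]},{"claw":1,"linear":[0,0,0.6],"angular":[0,0,0]},{"claw":1,"linear":[0,0,0.4],"angular":[0,0,0]},{"claw":1,"linear":[0,0,0.2],"angular":[0,0,0]},{"claw":1,"linear":[0,0,0],"angular":[0,0,0]},{"claw":1,"linear":[0,0,0.1],"angular":[0,0,0]},{"claw":1,"linear":[0,0,0.1],"angular":[0,0,0]},{"claw":1,"linear":[0,0,0.1],"angular":[0,0,0]},{"claw":1,"linear":[0,0,0.1],"angular":[0,0,0]}])

```text
t: 4.8
tool_pos: [0.632, 0.0096, 0.1866]
orientation: [-3.088, -0.579, -0.0]
force: [0.4, 1.1, 1.3]
opening: 0.0004
```

```bash
python3 -c "
from g import *
for i in range(3): s=read_state();print(s['t'],s['force'],s['wrist_torque'],s['tool_pos'])
"
```

```text
4.8 [0.37162453 1.10115194 1.27141511] [ 0.02860239 -0.00603576  0.01565376] [0.63198927 0.00963644 0.1866197 ]
4.8 [0.37162453 1.10115194 1.27141511] [ 0.02860239 -0.00603576  0.01565376] [0.63198927 0.00963644 0.1866197 ]
4.8 [0.37162453 1.10115194 1.27141511] [ 0.02860239 -0.00603576  0.01565376] [0.63198927 0.00963644 0.1866197 ]
```

>>> drive_tool(plan=[{"claw":1,"linear":[0,0,0.15],"angular":[0,0,0]},{"claw":1,"linear":[0,0,0.15],"angular":[0,0,0]},{"claw":1,"linear":[0,0,0.15],"angular":[0,0,0]},{"claw":1,"linear":[0,0,0.1],"angular":[0,0,0]},{"claw":1,"linear":[0,0,0.1],"angular":[0,0,0]}])

```text
t: 5.42
tool_pos: [0.632, 0.0097, 0.1801]
orientation: [3.088, 0.579, 0.0]
force: [-0.4, -0.1, 1.0]
opening: 0.0002
```

>>> drive_tool(plan=[{"claw":1,"linear":[0,0,0.1],"angular":[0,0,0]},{"claw":1,"linear":[0,0,0.1],"angular":[0,0,0]},{"claw":1,"linear":[0,0,0],"angular":[0,0,0]}])

```text
t: 5.8
tool_pos: [0.6319, 0.0097, 0.178]
orientation: [-3.088, -0.579, 0.0]
force: [-0.6, 0.8, 0.4]
opening: 0.0006
```

>>> drive_tool(plan=[{"claw":1,"linear":[0,0,0.1],"angular":[0,0,0]},{"claw":1,"linear":[0,0,0.1],"angular":[0,0,0]},{"claw":1,"linear":[0,0,0],"angular":[0,0,0]}])

```text
t: 6.18
tool_pos: [0.6319, 0.0097, 0.176]
orientation: [-3.088, -0.579, 0.0]
force: [-0.0, 0.8, 0.8]
opening: 0.0005
```

>>> drive_tool(plan=[{"claw":1,"linear":[0,0,0.1],"angular":[0,0,0]},{"claw":1,"linear":[0,0,0.1],"angular":[0,0,0]},{"claw":1,"linear":[0,0,0],"angular":[0,0,0]}])

```text
t: 6.55
tool_pos: [0.6321, 0.0096, 0.1745]
orientation: [3.088, 0.579, 0.001]
force: [-1.0, -0.1, 3.9]
opening: 0.0003
```

>>> drive_tool(plan=[{"claw":1,"linear":[0,0,0.1],"angular":[0,0,0]},{"claw":1,"linear":[0,0,0.1],"angular":[0,0,0]},{"claw":1,"linear":[0,0,0],"angular":[0,0,0]}])

```text
t: 6.92
tool_pos: [0.6318, 0.0092, 0.1727]
orientation: [3.087, 0.579, -0.0]
force: [-4.2, -1.8, 6.6]
opening: 0.0004
```

>>> drive_tool(plan=[{"claw":1,"linear":[-0.06,0.02,0.0],"angular":[0,0,0]},{"claw":1,"linear":[-0.1,0.04,0.1],"angular":[0,0,0]},{"claw":1,"linear":[-0.05,0.02,0.1],"angular":[0,0,0]},{"claw":1,"linear":[0,0,0],"angular":[0,0,0]}])

```text
t: 7.42
tool_pos: [0.6312, 0.0086, 0.1714]
orientation: [-3.088, -0.579, -0.004]
force: [-0.0, 2.2, 7.4]
opening: 0.0005
```

```bash
python3 -c "
from g import *
show()
ims=[]
for n in ('scene',):
    c=read_camera(n); im=c['pixels'][:,:,::-1]
    ims.append(cv2.resize(im[150:270,275:425],(750,600),interpolation=cv2.INTER_CUBIC))
cv2.imwrite('pics/z2.png',np.hstack(ims))
"
```

```text
t 7.425 pos [0.6312 0.0086 0.1714] F [-0.02  2.19  7.4 ] open 0.0005
[[0.932, 0.363, 0.003], [0.363, -0.932, 0.001], [0.003, 0.0, -1.0]]
yaw of tool x 21.257379981457262 goal in tool cm [ 0.07  0.   -3.86]
```

View pics/z2.png

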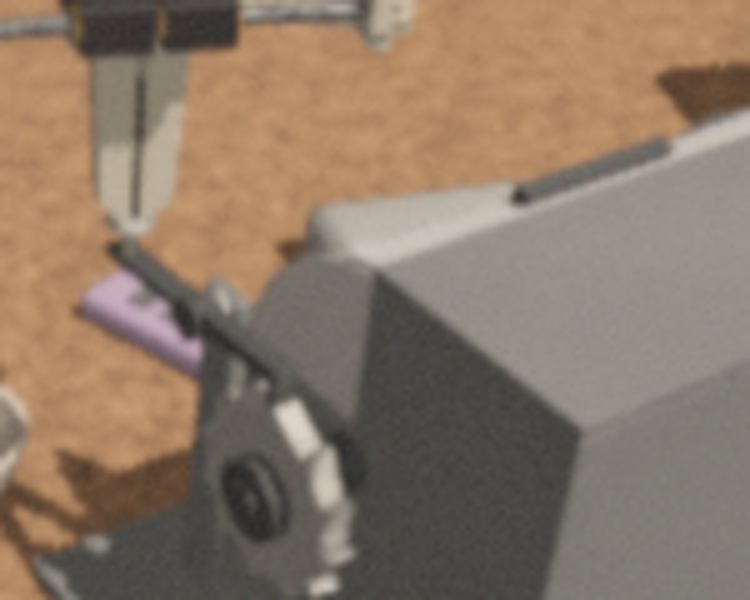

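>>> drive_tool(plan=[{"claw":1,"linear":[-0.05,0.02,0.1],"angular":[0,0,0]},{"claw":1,"linear":[-0.05,0.02,0.1],"angular":[0,0,0]},{"claw":1,"linear":[0,0,0],"angular":[0,0,0]}])

```text
t: 7.85
tool_pos: [0.6308, 0.0082, 0.1699]
orientation: [-3.087, -0.58, -0.006]
force: [0.1, 2.7, 8.1]
opening: 0.0004
```

>>> drive_tool(plan=[{"claw":1,"linear":[-0.02,0.01,0.05],"angular":[0,0,0]},{"claw":1,"linear":[0,0,0],"angular":[0,0,0]},{"claw":1,"linear":[0,0,0],"angular":[0,0,0]}])

```text
t: 8.22
tool_pos: [0.6308, 0.0081, 0.1696]
orientation: [-3.087, -0.58, -0.006]
force: [0.0, 2.8, 9.0]
opening: 0.0006
```

```bash
cat > v.py <<'E'
import sys
from g import *
s=read_state();print(s['t'],s['force'].round(2),s['tool_pos'].round(4))
im=read_camera('scene')['pixels'][:,:,::-1]
cv2.imwrite(f'pics/{sys.argv[1]}.png',cv2.resize(im[150:270,275:425],(750,600),interpolation=cv2.INTER_CUBIC))
E
python3 v.py z3
```

```text
8.225 [0.02 2.77 9.02] [0.6308 0.0081 0.1696]
```

View pics/z3.png

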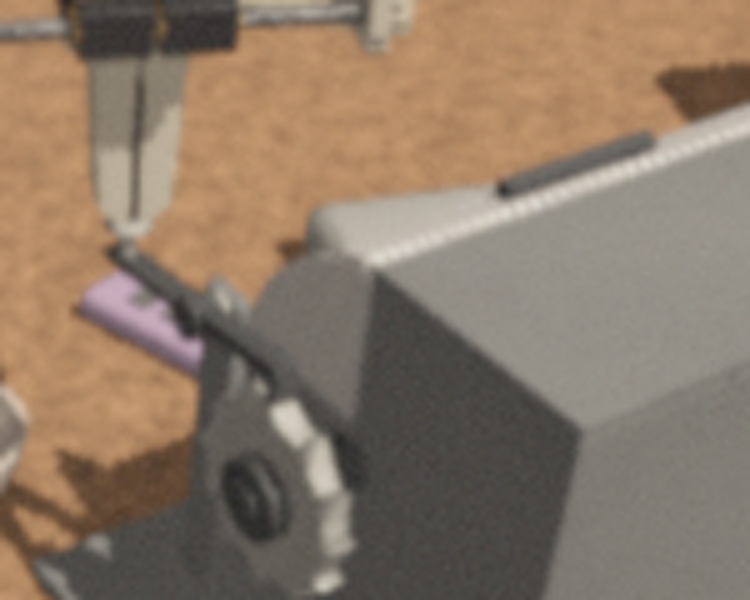

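The drum has started turning. I'll add about 1 mm of margin and hold.

>>> drive_tool(plan=[{"claw":1,"linear":[-0.03,0.03,0.08],"angular":[0,0,0]},{"claw":1,"linear":[-0.02,0.02,0.06],"angular":[0,0,0]},{"claw":1,"linear":[0,0,0],"angular":[0,0,0]},{"claw":1,"linear":[0,0,0],"angular":[0,0,0]}])

```text
t: 8.78
tool_pos: [0.6306, 0.0077, 0.1686]
orientation: [-3.087, -0.58, -0.007]
force: [-0.0, 3.6, 10.7]
opening: 0.0007
```

>>> drive_tool(plan=[{"claw":1,"linear":[0,0,0],"angular":[0,0,0]},{"claw":1,"linear":[0,0,0],"angular":[0,0,0]},{"claw":1,"linear":[0,0,0],"angular":[0,0,0]},{"claw":1,"linear":[0,0,0],"angular":[0,0,0]},{"claw":1,"linear":[0,0,0],"angular":[0,0,0]},{"claw":1,"linear":[0,0,0],"angular":[0,0,0]},{"claw":1,"linear":[0,0,0],"angular":[0,0,0]},{"claw":1,"linear":[0,0,0],"angular":[0,0,0]}])

```text
t: 9.78
tool_pos: [0.6307, 0.0077, 0.1686]
orientation: [-3.087, -0.58, -0.007]
force: [-0.3, 4.7, 10.4]
opening: 0.0005
```

```bash
python3 v.py z4
```

```text
9.775 [-0.34  4.68 10.43] [0.6307 0.0077 0.1686]
```

View pics/z4.png

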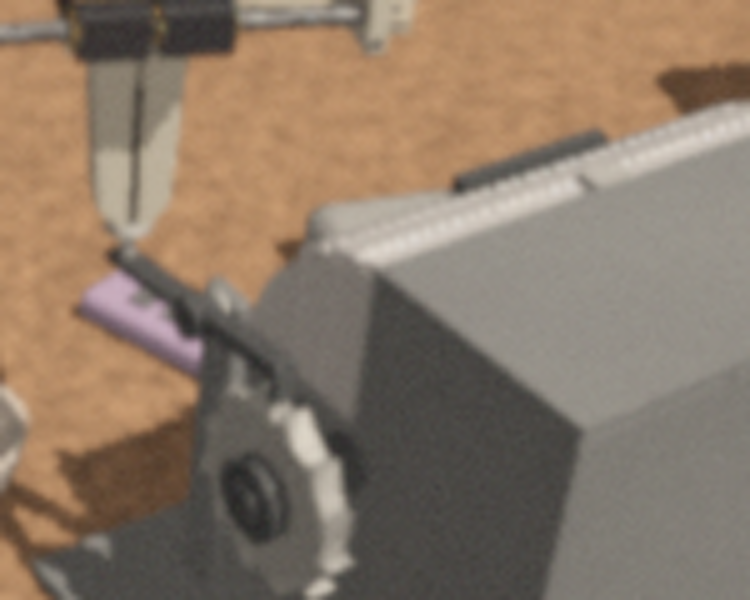

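>>> drive_tool(plan=[{"claw":1,"linear":[0,-0.02,0.04],"angular":[0,0,0]},{"claw":1,"linear":[0,-0.02,0.04],"angular":[0,0,0]},{"claw":1,"linear":[0,0,0],"angular":[0,0,0]},{"claw":1,"linear":[0,0,0],"angular":[0,0,0]}])

```text
t: 10.32
tool_pos: [0.6305, 0.0077, 0.168]
orientation: [-3.088, -0.58, -0.007]
force: [-0.9, 2.8, 11.8]
opening: 0.0003
```

>>> drive_tool(plan=[{"claw":1,"linear":[0,0,0],"angular":[0,0,0]},{"claw":1,"linear":[0,0,0],"angular":[0,0,0]},{"claw":1,"linear":[0,0,0],"angular":[0,0,0]},{"claw":1,"linear":[0,0,0],"angular":[0,0,0]},{"claw":1,"linear":[0,0,0],"angular":[0,0,0]},{"claw":1,"linear":[0,0,0],"angular":[0,0,0]},{"claw":1,"linear":[0,0,0],"angular":[0,0,0]},{"claw":1,"linear":[0,0,0],"angular":[0,0,0]},{"claw":1,"linear":[0,0,0],"angular":[0,0,0]},{"claw":1,"linear":[0,0,0],"angular":[0,0,0]},{"claw":1,"linear":[0,0,0],"angular":[0,0,0]},{"claw":1,"linear":[0,0,0],"angular":[0,0,0]}])

```text
t: 11.82
tool_pos: [0.6305, 0.0077, 0.1681]
orientation: [-3.088, -0.58, -0.007]
force: [-1.2, 2.8, 11.7]
opening: 0.0005
```

>>> drive_tool(plan=[{"claw":1,"linear":[0,0,0],"angular":[0,0,0]},{"claw":1,"linear":[0,0,0],"angular":[0,0,0]},{"claw":1,"linear":[0,0,0],"angular":[0,0,0]},{"claw":1,"linear":[0,0,0],"angular":[0,0,0]},{"claw":1,"linear":[0,0,0],"angular":[0,0,0]},{"claw":1,"linear":[0,0,0],"angular":[0,0,0]},{"claw":1,"linear":[0,0,0],"angular":[0,0,0]},{"claw":1,"linear":[0,0,0],"angular":[0,0,0]},{"claw":1,"linear":[0,0,0],"angular":[0,0,0]},{"claw":1,"linear":[0,0,0],"angular":[0,0,0]},{"claw":1,"linear":[0,0,0],"angular":[0,0,0]},{"claw":1,"linear":[0,0,0],"angular":[0,0,0]}])

```text
t: 13.32
tool_pos: [0.6305, 0.0077, 0.1681]
orientation: [-3.088, -0.58, -0.007]
force: [-0.5, 2.0, 12.4]
opening: 0.0005
```

>>> drive_tool(plan=[{"claw":1,"linear":[0,0,0],"angular":[0,0,0]},{"claw":1,"linear":[0,0,0],"angular":[0,0,0]},{"claw":1,"linear":[0,0,0],"angular":[0,0,0]},{"claw":1,"linear":[0,0,0],"angular":[0,0,0]},{"claw":1,"linear":[0,0,0],"angular":[0,0,0]},{"claw":1,"linear":[0,0,0],"angular":[0,0,0]},{"claw":1,"linear":[0,0,0],"angular":[0,0,0]},{"claw":1,"linear":[0,0,0],"angular":[0,0,0]},{"claw":1,"linear":[0,0,0],"angular":[0,0,0]},{"claw":1,"linear":[0,0,0],"angular":[0,0,0]},{"claw":1,"linear":[0,0,0],"angular":[0,0,0]},{"claw":1,"linear":[0,0,0],"angular":[0,0,0]}])

```text
t: 14.82
tool_pos: [0.6305, 0.0077, 0.1681]
orientation: [-3.088, -0.58, -0.007]
force: [-0.6, 2.8, 13.4]
opening: 0.0004
```

```bash
python3 v.py z5
```

```text
14.825 [-0.64  2.77 13.37] [0.6305 0.0077 0.1681]
```

View pics/z5.png

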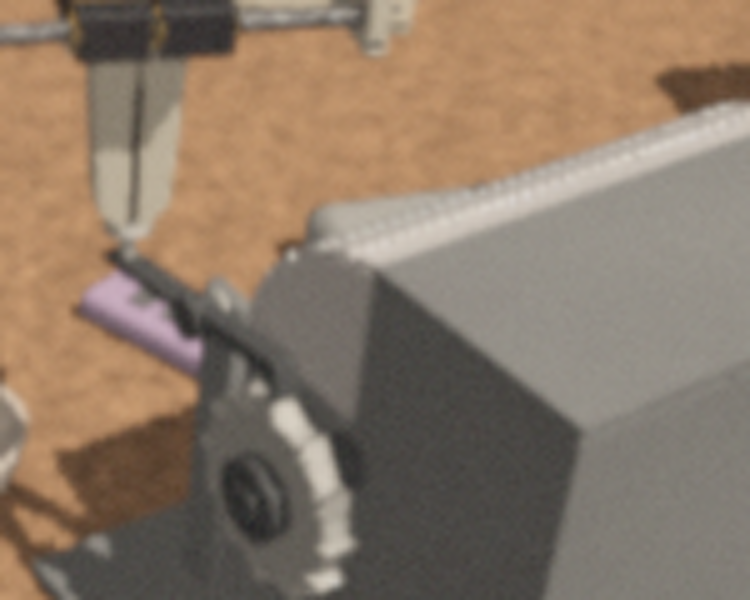

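The cover is out of this camera's sight, but the wheel still shows. I'll keep holding and compare pictures until the wheel stops.

>>> drive_tool(plan=[{"claw":1,"linear":[0,0,0],"angular":[0,0,0]},{"claw":1,"linear":[0,0,0],"angular":[0,0,0]},{"claw":1,"linear":[0,0,0],"angular":[0,0,0]},{"claw":1,"linear":[0,0,0],"angular":[0,0,0]},{"claw":1,"linear":[0,0,0],"angular":[0,0,0]},{"claw":1,"linear":[0,0,0],"angular":[0,0,0]},{"claw":1,"linear":[0,0,0],"angular":[0,0,0]},{"claw":1,"linear":[0,0,0],"angular":[0,0,0]},{"claw":1,"linear":[0,0,0],"angular":[0,0,0]},{"claw":1,"linear":[0,0,0],"angular":[0,0,0]},{"claw":1,"linear":[0,0,0],"angular":[0,0,0]},{"claw":1,"linear":[0,0,0],"angular":[0,0,0]}])

```text
t: 16.38
tool_pos: [0.6305, 0.0077, 0.1681]
orientation: [-3.088, -0.58, -0.007]
force: [-0.7, 2.9, 11.6]
opening: 0.0003
```

>>> drive_tool(plan=[{"claw":1,"linear":[0,0,0],"angular":[0,0,0]},{"claw":1,"linear":[0,0,0],"angular":[0,0,0]},{"claw":1,"linear":[0,0,0],"angular":[0,0,0]},{"claw":1,"linear":[0,0,0],"angular":[0,0,0]},{"claw":1,"linear":[0,0,0],"angular":[0,0,0]},{"claw":1,"linear":[0,0,0],"angular":[0,0,0]},{"claw":1,"linear":[0,0,0],"angular":[0,0,0]},{"claw":1,"linear":[0,0,0],"angular":[0,0,0]},{"claw":1,"linear":[0,0,0],"angular":[0,0,0]},{"claw":1,"linear":[0,0,0],"angular":[0,0,0]},{"claw":1,"linear":[0,0,0],"angular":[0,0,0]},{"claw":1,"linear":[0,0,0],"angular":[0,0,0]}])

```text
t: 17.88
tool_pos: [0.6305, 0.0077, 0.1681]
orientation: [-3.088, -0.58, -0.007]
force: [-1.7, 2.3, 12.9]
opening: 0.0003
```

>>> drive_tool(plan=[{"claw":1,"linear":[0,0,0],"angular":[0,0,0]},{"claw":1,"linear":[0,0,0],"angular":[0,0,0]},{"claw":1,"linear":[0,0,0],"angular":[0,0,0]},{"claw":1,"linear":[0,0,0],"angular":[0,0,0]},{"claw":1,"linear":[0,0,0],"angular":[0,0,0]},{"claw":1,"linear":[0,0,0],"angular":[0,0,0]},{"claw":1,"linear":[0,0,0],"angular":[0,0,0]},{"claw":1,"linear":[0,0,0],"angular":[0,0,0]},{"claw":1,"linear":[0,0,0],"angular":[0,0,0]},{"claw":1,"linear":[0,0,0],"angular":[0,0,0]},{"claw":1,"linear":[0,0,0],"angular":[0,0,0]},{"claw":1,"linear":[0,0,0],"angular":[0,0,0]}])

```text
t: 19.38
tool_pos: [0.6305, 0.0077, 0.1681]
orientation: [-3.088, -0.58, -0.007]
force: [-0.8, 2.5, 12.3]
opening: 0.0007
```

```bash
python3 v.py z6
```

```text
19.375 [-0.81  2.49 12.25] [0.6305 0.0077 0.1681]
```

>>> drive_tool(plan=[{"claw":1,"linear":[0,0,0],"angular":[0,0,0]},{"claw":1,"linear":[0,0,0],"angular":[0,0,0]},{"claw":1,"linear":[0,0,0],"angular":[0,0,0]},{"claw":1,"linear":[0,0,0],"angular":[0,0,0]},{"claw":1,"linear":[0,0,0],"angular":[0,0,0]},{"claw":1,"linear":[0,0,0],"angular":[0,0,0]},{"claw":1,"linear":[0,0,0],"angular":[0,0,0]},{"claw":1,"linear":[0,0,0],"angular":[0,0,0]},{"claw":1,"linear":[0,0,0],"angular":[0,0,0]},{"claw":1,"linear":[0,0,0],"angular":[0,0,0]},{"claw":1,"linear":[0,0,0],"angular":[0,0,0]},{"claw":1,"linear":[0,0,0],"angular":[0,0,0]}])

```text
t: 20.92
tool_pos: [0.6305, 0.0077, 0.1681]
orientation: [-3.088, -0.58, -0.007]
force: [-2.1, 2.6, 12.6]
opening: 0.0002
```

```bash
python3 v.py z7; python3 -c "
import cv2,numpy as np
a=[cv2.imread(f'pics/z{i}.png')[330:600,180:400].astype(int) for i in (5,6,7)]
print(abs(a[0]-a[1]).mean(),abs(a[1]-a[2]).mean())
cv2.imwrite('pics/cmp.png',np.hstack(a))"
```

```text
20.925 [-2.12  2.64 12.57] [0.6305 0.0077 0.1681]
5.732312008978676 1.787749719416386[ WARN:0@0.095] global loadsave.cpp:1063 imwrite_ Unsupported depth image for selected encoder is fallbacked to CV_8U.
```

View pics/cmp.png

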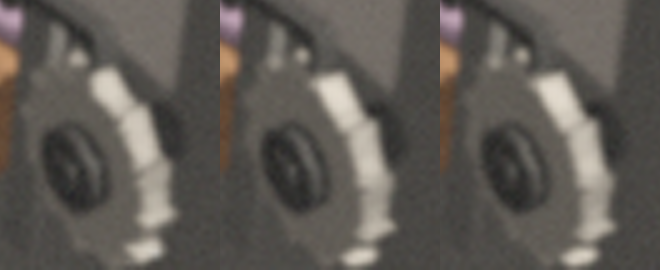

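```bash
python3 -c "
from g import *
im=read_camera('top')['pixels'][:,:,::-1]
cv2.imwrite('pics/t8.png',cv2.resize(im[60:320,0:300],(690,598),interpolation=cv2.INTER_CUBIC))"
```

```text
(no output)
```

View pics/t8.png

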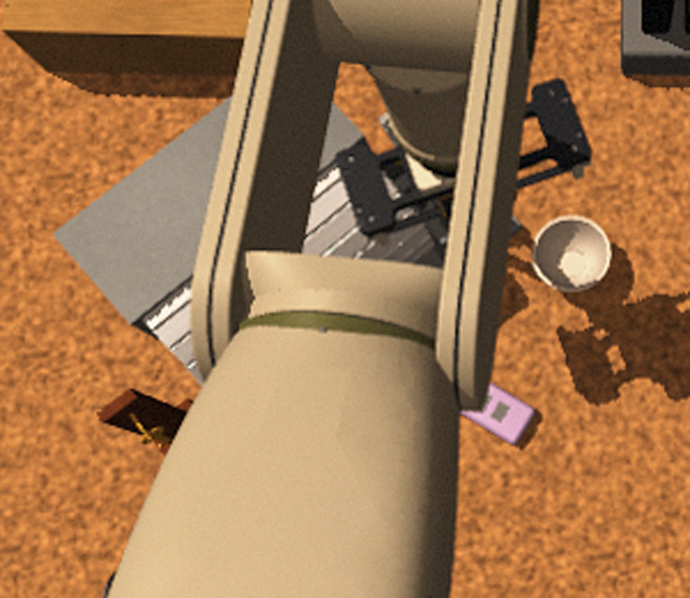

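The slats now span the front of the cabinet and the wheel has stopped, so I'll release slowly, backing up along the arc, and then retreat.

>>> drive_tool(plan=[{"claw":1,"linear":[0.03,-0.01,-0.1],"angular":[0,0,0]},{"claw":1,"linear":[0.05,-0.02,-0.1],"angular":[0,0,0]},{"claw":1,"linear":[0.05,-0.02,-0.1],"angular":[0,0,0]},{"claw":1,"linear":[0.05,-0.02,-0.1],"angular":[0,0,0]},{"claw":1,"linear":[0.05,-0.02,-0.1],"angular":[0,0,0]},{"claw":1,"linear":[0.05,-0.02,-0.1],"angular":[0,0,0]},{"claw":1,"linear":[0.05,-0.02,-0.1],"angular":[0,0,0]},{"claw":1,"linear":[0.03,-0.01,-0.1],"angular":[0,0,0]},{"claw":1,"linear":[0,0,-0.1],"angular":[0,0,0]},{"claw":1,"linear":[0,0,-0.2],"angular":[0,0,0]},{"claw":1,"linear":[0,0,-0.3],"angular":[0,0,0]},{"claw":1,"linear":[0,0,-0.5],"angular":[0,0,0]}])

```text
t: 22.52
tool_pos: [0.6315, 0.0097, 0.1841]
orientation: [-3.087, -0.579, 0.001]
force: [0.2, -0.4, 0.2]
opening: 0.0008
```

>>> drive_tool(plan=[{"claw":1,"linear":[0,0,-1],"angular":[0,0,0]},{"claw":1,"linear":[0,0,-2],"angular":[0,0,0]},{"claw":1,"linear":[0,0,-2],"angular":[0,0,0]},{"claw":1,"linear":[-3,2,-1],"angular":[0,0,0]},{"claw":1,"linear":[-4,3,0],"angular":[0,0,0]},{"claw":1,"linear":[-4,3,0],"angular":[0,0,0]},{"claw":1,"linear":[-4,3,0],"angular":[0,0,0]},{"claw":1,"linear":[-4,3,0],"angular":[0,0,0]},{"claw":1,"linear":[-4,3,0],"angular":[0,0,0]},{"claw":1,"linear":[-2,1,0],"angular":[0,0,0]},{"claw":1,"linear":[0,0,0],"angular":[0,0,0]},{"claw":1,"linear":[0,0,0],"angular":[0,0,0]}])

```text
t: 24.02
tool_pos: [0.4647, -0.2485, 0.2455]
orientation: [3.087, 0.579, 0.002]
force: [0.1, 0.6, -0.6]
opening: 0.0005
```

```bash
python3 v.py z9; python3 -c "
from g import *
im=read_camera('top')['pixels'][:,:,::-1]
cv2.imwrite('pics/t9.png',cv2.resize(im,(720,540),interpolation=cv2.INTER_CUBIC))"
```

```text
24.025 [ 0.1   0.55 -0.56] [ 0.4647 -0.2485  0.2455]
```

View pics/z9.png

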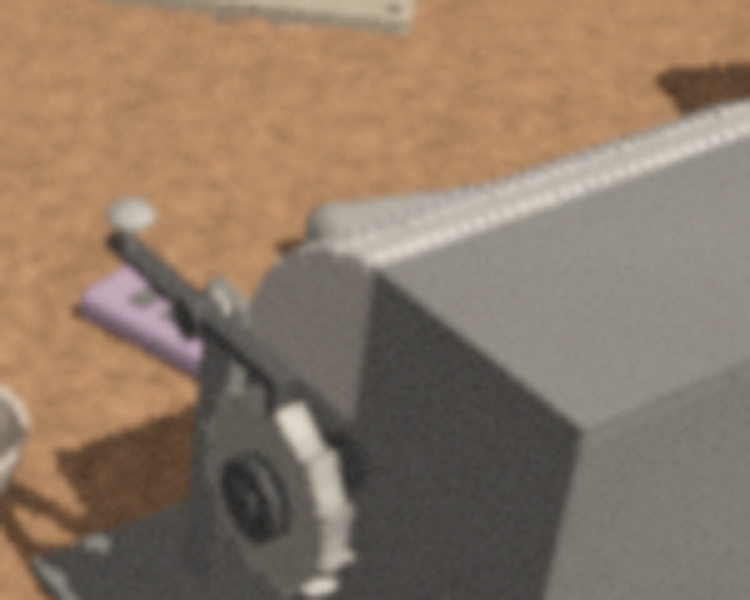

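View pics/t9.png

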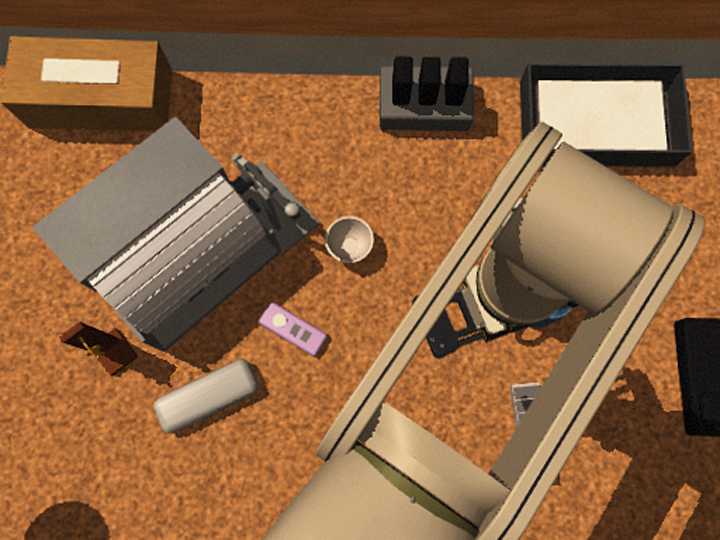

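```bash
python3 -c "
from g import *
im=read_camera('top')['pixels'][:,:,::-1]
c=cv2.resize(im[75:255,20:250],(782,600),interpolation=cv2.INTER_CUBIC)
c=(255*(c/255.)**.6).astype('uint8')
cv2.imwrite('pics/t10.png',c)"
```

```text
(no output)
```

View pics/t10.png

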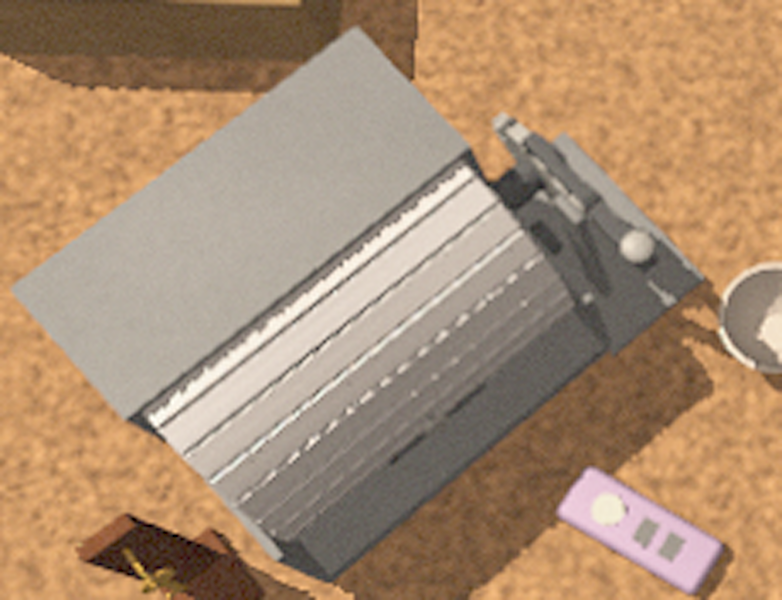

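```bash
python3 -c "
from g import *
a=cv2.imread('pics/z7.png')[400:600,180:400].astype(int);b=cv2.imread('pics/z9.png')[400:600,180:400].astype(int);print('wheel diff',abs(a-b).mean())
s=cv2.imread('pics/top0.png').astype(int)[130:320,100:280];n=read_camera('top')['pixels'][:,:,::-1].astype(int)[130:320,100:280]
c=read_camera('top')
for l in ('remote','ramekin','spectacle_case'):print(l,[r['at'] for r in search_frame(c,l)][:1])
st=read_state();print(st['t'],abs(st['dq']).max(),st['force'])
print(close_job())"
```

```text
wheel diff 2.8945530303030305
remote [[0.4803, 0.0171, 0.0154]]
ramekin [[0.6345, -0.0746, 0.0251]]
spectacle_case [[0.3774, 0.1452, 0.0361]]
24.425 0.004655726351745304 [-0.91490567  0.42170789  0.17068145]
the job is handed in; nothing more can be done
None
```

The cabinet is closed and the job is handed in at about 24 s of the 54 s allowed; no verdict was reported.

- **Press:** I found the thumb screw in both cameras and felt first contact at about z = 0.1755 m. I pressed about 7.4 mm down, following the tail's arc. The largest push read at the ends of my moves was about 13.7 N, against the 20 N limit. I never measured the nose clearance directly; the drum began turning about 6 mm down, which shows the nose was clear of the teeth.
- **Close:** I held the press about 13 s from when the drum was first seen turning. The wheel had stopped between the pictures at 19.4 s and 20.9 s, and the slats reach down over the front with the handle at the lower edge. The drum angle can't be read directly, so "closed" rests on those pictures.
- **Release:** I let the tail up slowly, and the screw head came back to its starting pixel position (within 0.5 px). That puts the pawl seated again. The hand is well away, with force readings at noise level.
- **Bystanders:** The remote, ramekin and spectacle case are within about 6 mm of where they were first found, which is close to the network's accuracy. I did not recheck the mug, bottle and pill box, which the arm partly hid; the hand passed well above them.
- **Check that disagreed slightly:** The wheel picture after release differed a little more from the last held picture (mean difference 2.9) than the two held pictures did from each other (1.8, over a slightly larger crop). I saw no turn in it, and put it down to changed shadows.

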